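Load the reagent caddy

TASK

Gather the four white kit bottles from the bench into the grey caddy: stand each one upright on the floor of the bin that has the colour of its cap, set down rather than dropped. Leave the two amber bottles where they stand, although their caps look the same, and knock no bottle over.

Things in the scene. Friction and masses are not known exactly. Their poses are not given: they have to be found in the camera images.
- bottle_blue: kit reagent bottle, milky WHITE round plastic bottle with a ribbed BLUE screw cap (white label with a blue stripe). 46 mm across and 92 mm tall over the cap: straight body to 58 mm, shoulder sloping in to a 26 mm neck at 68 mm, cap 30 mm across from 70 to 92 mm. About 90 g, loose, standing. Origin: centre of its underside; z up its axis.
- bottle_red: kit reagent bottle, milky WHITE round plastic bottle with a ribbed RED screw cap (white label with a red stripe). 46 mm across and 92 mm tall over the cap: straight body to 58 mm, shoulder sloping in to a 26 mm neck at 68 mm, cap 30 mm across from 70 to 92 mm. About 90 g, loose, standing. Origin: centre of its underside; z up its axis.
- bottle_yellow: kit reagent bottle, milky WHITE round plastic bottle with a ribbed YELLOW screw cap (white label with a yellow stripe). 46 mm across and 92 mm tall over the cap: straight body to 58 mm, shoulder sloping in to a 26 mm neck at 68 mm, cap 30 mm across from 70 to 92 mm. About 90 g, loose, standing. Origin: centre of its underside; z up its axis.
- bottle_green: kit reagent bottle, milky WHITE round plastic bottle with a ribbed GREEN screw cap (white label with a green stripe). 46 mm across and 92 mm tall over the cap: straight body to 58 mm, shoulder sloping in to a 26 mm neck at 68 mm, cap 30 mm across from 70 to 92 mm. About 90 g, loose, standing. Origin: centre of its underside; z up its axis.
- amber_blue: look-alike: AMBER-BROWN bottle with a blue cap, same shape and size as the kit bottles (46 mm across, 92 mm tall, cap 30 mm across from 70 to 92 mm), loose, standing. Does not belong in the caddy. Origin: centre of its underside.
- amber_red: look-alike: AMBER-BROWN bottle with a red cap, same shape and size as the kit bottles (46 mm across, 92 mm tall, cap 30 mm across from 70 to 92 mm), loose, standing. Does not belong in the caddy. Origin: centre of its underside.
- bin_blue: square open BLUE lift-out bin fixed in the grey caddy: outside 72 x 72 x 30 mm tall, walls 4 mm (opening 64 x 64 mm), floor 4 mm. Origin: centre of its underside, 5 mm above the bench (inner floor 4 mm, rim 30 mm above the origin); x, y along its walls, z up. The four bins sit two by two, 88 mm between centres, in a tray 190 mm square, rim 24 mm, with low hand grips.
- bin_red: square open RED lift-out bin fixed in the grey caddy: outside 72 x 72 x 30 mm tall, walls 4 mm (opening 64 x 64 mm), floor 4 mm. Origin: centre of its underside, 5 mm above the bench (inner floor 4 mm, rim 30 mm above the origin); x, y along its walls, z up. The four bins sit two by two, 88 mm between centres, in a tray 190 mm square, rim 24 mm, with low hand grips.
- bin_yellow: square open YELLOW lift-out bin fixed in the grey caddy: outside 72 x 72 x 30 mm tall, walls 4 mm (opening 64 x 64 mm), floor 4 mm. Origin: centre of its underside, 5 mm above the bench (inner floor 4 mm, rim 30 mm above the origin); x, y along its walls, z up. The four bins sit two by two, 88 mm between centres, in a tray 190 mm square, rim 24 mm, with low hand grips.
- bin_green: square open GREEN lift-out bin fixed in the grey caddy: outside 72 x 72 x 30 mm tall, walls 4 mm (opening 64 x 64 mm), floor 4 mm. Origin: centre of its underside, 5 mm above the bench (inner floor 4 mm, rim 30 mm above the origin); x, y along its walls, z up. The four bins sit two by two, 88 mm between centres, in a tray 190 mm square, rim 24 mm, with low hand grips.

How it is judged:
By the outcome, as a careful person would: the job done as asked, in the order asked, and still so for the second after the job is handed in, with the robot touching nothing.
It also fails if it takes over 128 s, if anything falls off the work surface, if the arm or the gripper's body presses on something with over 40 N, if the wrist force passes 120 N, or if a joint passes its speed limit or range.

ROBOT

A 6-joint arm with a two-finger parallel gripper is mounted at the origin on the work surface. World frame = base frame: x ahead of the robot, y to its left, z up, the work surface at z = 0. Lengths are in mm, angles in degrees, forces in N, time in s.
With the tool pointing down it reaches from about 350 to 850 mm from the base axis. Payload 8.1 kg.
Tool frame: the origin (TCP) lies at the very end of the fingers, on their centre line; the grasp point (between the pads) lies 19 mm behind it; z points along the fingers, y is the line along which they close (so a half turn about z gives the same grasp; the last joint's range is limited). The gripper opens to 85 mm and grips with 20 to 120 N. Pads are 22 mm wide; open, the fingers measure 114 mm over their backs; the gripper's body (76 mm by 85 mm) begins 54 mm behind the grasp point. The pads swing forward as they close: fully open they stand 13 mm farther back than shut.
Start: joints at [-79.32, 7.471, 85.268, -0, 87.261, -4.893], TCP at [161.1, -577.972, 231.292] pointing down, gripper open.
Joint ranges: [-169.43, 169.43], [-51.17, 129.36], [1.28, 143.12], [-76.62, 256.62], [0, 156.53], [-152.29, 152.29]. Speed limits (degrees/s): [136.94, 136.94, 159.86, 180, 180, 180].

INTERFACE

Orientations are given as [roll, pitch, yaw] about the fixed x, y, z axes, in that order (R = Rz(yaw) Ry(pitch) Rx(roll)).
In Python, from bench import sense, eyes, job, models gives the robot as it stands. The module is installed in compiled form; this text tells all that it offers.
- The arm moves only by the tool apply_moves, never from a script. Its argument "rows" is a list of rows, each a list of 6 numbers: the shift along the tool's x, y, z in mm, then the turn, a rotation vector about the tool's x, y, z in rad. In form: [[dx, dy, dz, rx, ry, rz], ...]. A call has exactly 5 rows; each row shifts and turns the commanded pose from where the row before left it, along the tool's axes as they then stand; what a row does not reach is not made up. A row lasts 1/8 s, in which the tool goes at most 62.5 mm and 10.7 degrees, less where a joint would pass 70% of its speed; a pose out of reach is approached as far as the arm can. A call is refused whole if a number of a shift passes 62.5 or a number of a turn 0.188, either way. A call with a gripper value outside its range is refused whole. "fingers" is the finger opening in mm, from 0 to 85.4, set as the call begins (left out, the last holds). The fingers move at their own pace and stop on an object; "grip_force" is the grip in N (left out, the last holds). Time passes only in rows, so rows that do not move let the fingers close, or fill a call up. It gives the time, the measured TCP pose, the force, the opening and the grip force at its end, in the units of the state.
- sense(): the state, without advancing time (a new reading comes with each control period).
- eyes.snapshot(name): name is "scene" or "top" or "wrist"; returns (picture, depth): 480x640x3 uint8, red, green, blue; 480x640 float32, mm along the optical axis (not along the pixel's ray), 0 where there is no reading.
- eyes.get_calibration(name): a dict with "intrinsics" (3x3 intrinsics, pixels), "R" (3x3) and "t" (3): a world point X has camera coordinates R X + t; the wrist camera has in their place "mount" (4x4, takes a point from camera to tool coordinates, whose origin is the TCP and whose axes are the flange's). Camera axes: x right, y down, z forward; pixel columns grow to the right and rows downward; lengths in mm; the calibration is good to about 2 mm. A picture is of the moment at which its call begins: read the wrist's pose just before it. get_calibration takes no time and is no camera call.
- job.hand_in(): hands the job in; it is judged then, once.
Trained networks look in the newest picture that a camera, given by its name, has taken for a name from the list of things; names that differ only in an ending like _2 or _b are one class to them, and where a whole thing is asked for, a point or a joint stands for the part that bears it (a point fixed in the world has none). Each returns a list of dicts, best first, with "confidence" (0 to 1); they miss things now and then, are a little off and sometimes report something else, mostly with a low value. They report only what shows in the picture. A call takes as long as a camera call.
- models.boxes_of(name, camera): "xyz" ([x, y, z] in mm, in world coordinates, good to about 4 mm: the middle of the surface that is visible of it).
- models.cut_out(name, camera): "pixels" (480x640 bool, what is visible of it).
- models.place_of(name, camera): "xyz" ([x, y, z] in mm, in world coordinates, good to about 4 mm: a listed point, or the origin of a listed thing).
The state is a dict: "time": time; "joint_pos": joint angles; "qd": joint speeds; "joint_efforts": joint torques, N m; "tool_pos": TCP position; "tcp_rot": TCP orientation; "ft_force": force on the tool from outside, world axes, zero at the start; "wrist_torque": the same for the moment, N m; "finger_gap": finger opening in mm; "grip_force": force on a finger pad.
Only numpy, scipy, OpenCV 4.12 (cv2) and the standard library are available. Lean on these libraries where they do the work, as an engineer would, in place of code of your own. Each camera call takes 0.05 s, during which the arm holds its last target. There are 200 camera calls.

## Working session

There is one attempt and no reset: what is moved stays moved. The work goes in short steps, Python scripts to look and compute and a tool call to move; the robot and the scene stay as the last step left them, time stands still between calls to the robot, and variables do not carry over. Pictures are saved under pics/ and viewed, at most 14 in all, crops included, and the job is handed in when it is done.

Besides the shell and the picture viewer there is one more tool, called after "Emit:" as name(argument=value, ...), one argument or row to a line, values as JSON. apply_moves: Moves the arm, as the interface text tells. Its arguments: {"type":"object","properties":{"rows":{"type":"array"},"fingers":{"type":"number"},"grip_force":{"type":"number"}},"required":["rows"]}

```bash
mkdir -p pics
cat > h.py <<'E'
import numpy as np, cv2
from bench import sense, eyes, job, models
def save(n,f):
    p,d=eyes.snapshot(n); cv2.imwrite('pics/'+f,p[:,:,::-1]); return p,d
E
python3 - <<'E'
from h import *
s=sense(); print({k:s[k] for k in('time','tool_pos','tcp_rot','finger_gap')})
save('top','top1.png'); 
for n in 'bottle_blue bottle_red bottle_yellow bottle_green amber_blue amber_red bin_blue bin_red bin_yellow bin_green'.split():
    print(n,[(np.round(r['xyz'],0).tolist(),round(r['confidence'],2)) for r in models.place_of(n,'top')][:3])
save('scene','scene1.png')
E
```

```text
{'time': 0.0, 'tool_pos': array([ 160.99876243, -577.41081511,  230.22870023]), 'tcp_rot': array([-1.79891897e+02, -8.83544751e-03,  1.55729992e+01]), 'finger_gap': 85.67706585608474}
bottle_blue [([444.0, -217.0, 2.0], 0.62)]
bottle_red [([590.0, -318.0, 0.0], 0.6)]
bottle_yellow [([591.0, -189.0, 4.0], 0.9), ([514.0, 324.0, 1.0], 0.73)]
bottle_green [([455.0, -84.0, 3.0], 0.9), ([580.0, 218.0, 3.0], 0.28)]
amber_blue [([462.0, -334.0, -3.0], 0.95)]
amber_red [([591.0, -80.0, -1.0], 0.72)]
bin_blue [([598.0, 300.0, 5.0], 0.81)]
bin_red [([579.0, 217.0, 4.0], 0.96)]
bin_yellow [([490.0, 233.0, 7.0], 0.86)]
bin_green [([512.0, 324.0, -0.0], 0.65)]
```

View pics/top1.png

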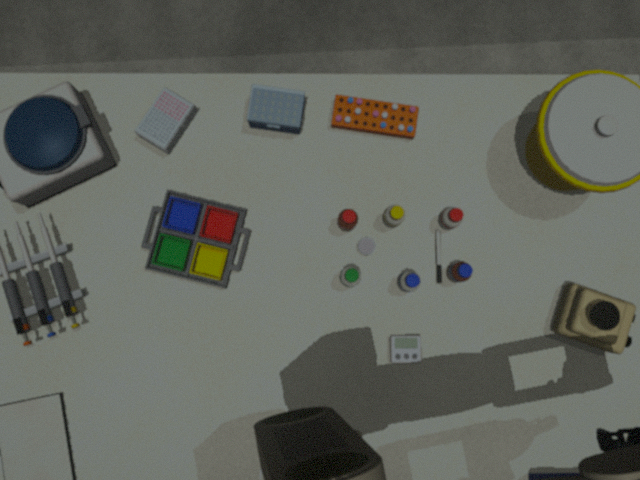

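View pics/scene1.png

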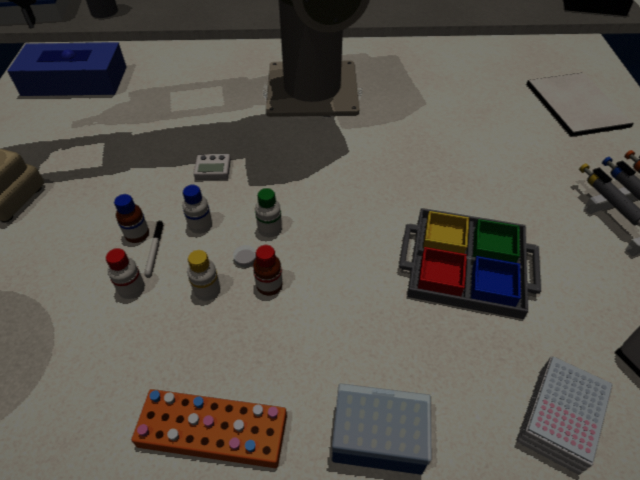

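The top view shows the white bottles at blue (410,280), red (452,216), yellow (395,215) and green (349,275). The ambers are at (461,270) and (348,219), and the caddy is at (200,238). The scene view agrees. Next I refine the positions with depth.

```bash
cat > m.py <<'E'
from h import *
def world(n,d,m):
    c=eyes.get_calibration(n); K=np.array(c['intrinsics']);v,u=np.nonzero(m&(d>0)); z=d[v,u]
    P=np.stack([(u-K[0,2])*z/K[0,0],(v-K[1,2])*z/K[1,1],z]); return ((np.array(c['R']).T)@(P-np.array(c['t']).reshape(3,1))).T
def hue(p):
    h=cv2.cvtColor(p,cv2.COLOR_RGB2HSV).astype(int); H,S,V=h[...,0],h[...,1],h[...,2]; ok=(S>140)&(V>50)
    return {'blue':ok&(H>100)&(H<130),'red':ok&((H<6)|(H>172)),'yellow':ok&(H>20)&(H<35),'green':ok&(H>45)&(H<85)}
E
python3 - <<'E'
from m import *
p,d=eyes.snapshot('top')
for c,m in hue(p).items():
    n,l,st,ce=cv2.connectedComponentsWithStats(m.astype(np.uint8))
    for i in range(1,n):
        if 60<st[i,4]<2500 and 140<ce[i,0]<500 and 160<ce[i,1]<300:
            W=world('top',d,l==i); zt=np.percentile(W[:,2],90); 
            if st[i,4]>500: print(c,'bin',ce[i].round(),((W[:,:2].min(0)+W[:,:2].max(0))/2).round(1),W.mean(0).round(1),np.percentile(W[:,2],[2,98]).round())
            else:
                T=W[W[:,2]>zt-6]; print(c,'cap',ce[i].round(),T.mean(0).round(1),len(T),np.ptp(T,axis=0).round())
E
```

```text
blue bin [182. 215.] [598.3 301.8] [599.3 302.7  15.3] [ 2. 38.]
blue cap [465. 270.] [ 463.5 -332.1   93.2] 109 [28. 27.  9.]
blue cap [412. 280.] [ 443.  -216.5   92.7] 116 [26. 27.  9.]
red bin [219. 224.] [577.7 214.3] [577.7 216.8  15.2] [ 3. 38.]
red cap [456. 214.] [ 586.8 -315.7   92.3] 116 [25. 26. 11.]
red cap [349. 216.] [583.1 -79.7  92.6] 115 [29. 29.  9.]
yellow cap [396. 212.] [ 593.  -185.2   92.7] 106 [27. 28.  8.]
yellow bin [209. 261.] [493.4 236.7] [492.4 238.5  14.9] [ 3. 39.]
green bin [172. 252.] [514.4 322.6] [514.3 323.2  13.6] [ 3. 37.]
green cap [351. 275.] [454.6 -84.5  92.6] 88 [24. 24. 11.]
```

Emit:
apply_moves(
  rows=[
    [46,-39,0,0,0,0.0544],
    [46,-39,0,0,0,0.0544],
    [46,-39,0,0,0,0.0544],
    [46,-39,0,0,0,0.0544],
    [46,-39,0,0,0,0.0544],
  ],
  fingers=70,
  grip_force=30,
)

```text
time: 1.27
tool_pos: [356.8, -347.4, 231.7]
tcp_rot: [180.0, -0.0, -0.1]
ft_force: [0.5, -0.6, 0.4]
finger_gap: 70.1
grip_force: 0.0
```

Emit:
apply_moves(
  rows=[
    [17,-26,15,0,0,0],
    [17,-26,15,0,0,0],
    [17,-26,15,0,0,0],
    [17,-26,15,0,0,0],
    [18,-27,15,0,0,0],
  ],
)

```text
time: 1.9
tool_pos: [442.4, -217.1, 156.0]
tcp_rot: [180.0, -0.0, -0.0]
ft_force: [0.2, -0.5, -0.3]
finger_gap: 70.1
grip_force: 0.0
```

Run:
```python
from m import *
from scipy.spatial.transform import Rotation as R
s=sense(); p,d=save('wrist','w1.png'); c=eyes.get_calibration('wrist'); M=np.array(c['mount']);K=np.array(c['intrinsics'])
print(s['tool_pos'],s['tcp_rot'],M.round(2).tolist())
m=hue(p)['blue']; n,l,st,ce=cv2.connectedComponentsWithStats(m.astype(np.uint8))
for i in range(1,n):
    if st[i,4]<300: continue
    v,u=np.nonzero((l==i)&(d>0)); z=d[v,u]; P=np.stack([(u-K[0,2])*z/K[0,0],(v-K[1,2])*z/K[1,1],z,0*z+1])
    T=(M@P)[:3]; W=(R.from_euler('xyz',s['tcp_rot'],degrees=True).as_matrix()@T).T+s['tool_pos']
    t=W[W[:,2]>np.percentile(W[:,2],95)-5]; print(st[i],((t.min(0)+t.max(0))/2).round(1),t.mean(0).round(1),np.ptp(t,axis=0).round())
```

```text
[ 442.39198277 -217.12763545  156.03518902] [ 1.79979858e+02 -2.57873496e-02 -2.21265362e-02] [[0.0, -0.96, -0.26, 67.82], [1.0, 0.0, 0.0, -1.57], [0.0, -0.26, 0.96, -142.89], [0.0, 0.0, 0.0, 1.0]]
[ 475  193   50   50 1777] [ 466.  -331.1   91.6] [ 466.5 -330.7   92.1] [31. 29.  7.]
[ 289  227   49   48 1685] [ 444.6 -215.2   91.2] [ 445.5 -215.2   92. ] [32. 31.  6.]
```

View pics/w1.png

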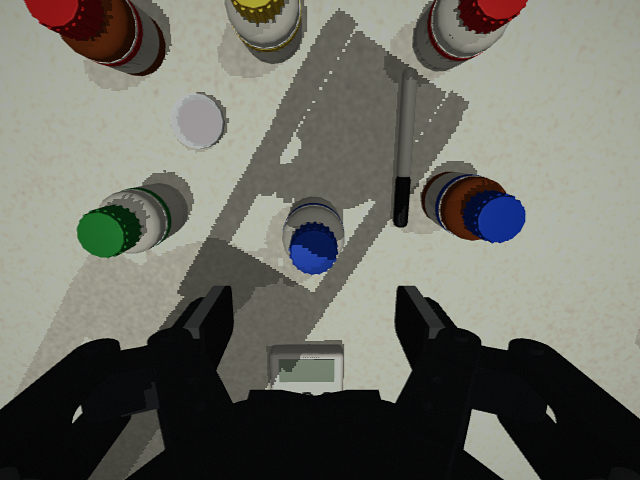

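The wrist view puts the white blue-capped bottle at (313,248) between the fingers, which matches the top estimate within 2 mm. I descend to cap height and close.

Emit:
apply_moves(
  rows=[
    [1,-1,22,0,0,0],
    [1,0,22,0,0,0],
    [0,0,22,0,0,0],
    [0,0,22,0,0,0],
    [0,0,0,0,0,0],
  ],
)

```text
time: 2.58
tool_pos: [442.4, -216.1, 66.6]
tcp_rot: [-179.9, 0.2, -0.0]
ft_force: [-0.5, -0.8, -0.7]
finger_gap: 70.2
grip_force: 0.0
```

Emit:
apply_moves(
  rows=[
    [0,0,0,0,0,0],
    [0,0,0,0,0,0],
    [0,0,0,0,0,0],
    [0,0,0,0,0,0],
    [0,0,0,0,0,0],
  ],
  fingers=22,
  grip_force=35,
)

```text
time: 3.2
tool_pos: [444.8, -217.4, 69.7]
tcp_rot: [179.9, -0.1, -0.0]
ft_force: [-0.9, 0.3, 7.1]
finger_gap: 28.9
grip_force: 34.4
```

Emit:
apply_moves(
  rows=[
    [0,0,-15,0,0,0],
    [0,0,-35,0,0,0],
    [0,0,-40,0,0,0],
    [0,0,-40,0,0,0],
    [0,0,-20,0,0,0],
  ],
)

```text
time: 3.82
tool_pos: [444.7, -217.5, 222.1]
tcp_rot: [179.9, -0.2, -0.0]
ft_force: [-0.3, -0.0, -2.0]
finger_gap: 28.8
grip_force: 34.8
```

Emit:
apply_moves(
  rows=[
    [8,-25,0,0,0,0],
    [14,-45,0,0,0,0],
    [18,-60,0,0,0,0],
    [18,-60,0,0,0,0],
    [18,-60,0,0,0,0],
  ],
)

```text
time: 4.45
tool_pos: [520.1, 34.5, 219.4]
tcp_rot: [180.0, -0.1, -0.0]
ft_force: [1.4, -0.1, -1.5]
finger_gap: 28.6
grip_force: 34.8
```

Emit:
apply_moves(
  rows=[
    [18,-60,0,0,0,0],
    [18,-60,0,0,0,0],
    [18,-60,0,0,0,0],
    [14,-55,0,0,0,0],
    [9,-34,0,0,0,0],
  ],
)

```text
time: 5.08
tool_pos: [596.5, 304.0, 218.8]
tcp_rot: [-180.0, 0.0, 0.1]
ft_force: [0.8, -0.1, -0.9]
finger_gap: 29.4
grip_force: 34.8
```

Run:
```python
from m import *
print(np.mean([ (eyes.snapshot('wrist'),sense()['tool_pos'])[1] for _ in range(4)],0))
a,_=eyes.snapshot('wrist'); b,_=eyes.snapshot('scene'); cv2.imwrite('pics/p2.png',np.hstack([cv2.resize(a,(400,300)),b[90:390,240:640]])[:,:,::-1])
```

```text
[596.36783786 304.24268836 218.42204593]
```

View pics/p2.png

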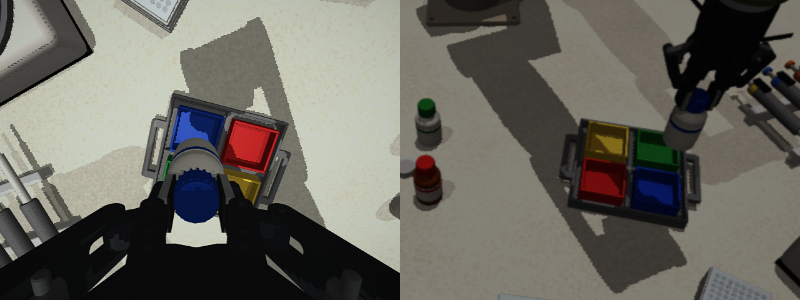

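The bottle hangs upright over the blue bin. I lower it in stages.

Emit:
apply_moves(
  rows=[
    [1,1,25,0,0,0],
    [1,1,45,0,0,0],
    [0,0,35,0,0,0],
    [0,0,20,0,0,0],
    [0,0,9,0,0,0],
  ],
)

```text
time: 6.0
tool_pos: [598.5, 298.3, 83.6]
tcp_rot: [180.0, 0.1, -0.1]
ft_force: [0.3, -0.6, -0.6]
finger_gap: 28.9
grip_force: 35.0
```

Emit:
apply_moves(
  rows=[
    [0,0,2,0,0,0],
    [0,0,2,0,0,0],
    [0,0,1,0,0,0],
    [0,0,1,0,0,0],
    [0,0,0,0,0,0],
  ],
)

```text
time: 6.62
tool_pos: [599.0, 299.4, 78.8]
tcp_rot: [-180.0, -0.0, -0.0]
ft_force: [0.9, 0.9, 0.8]
finger_gap: 28.8
grip_force: 35.1
```

Emit:
apply_moves(
  rows=[
    [0,-1,0.5,0,0,0],
    [0,0,0.5,0,0,0],
    [0,0,0.5,0,0,0],
    [0,0,0,0,0,0],
    [0,0,0,0,0,0],
  ],
)

```text
time: 7.25
tool_pos: [599.6, 300.1, 78.7]
tcp_rot: [180.0, -0.1, -0.0]
ft_force: [-3.2, -3.5, 10.7]
finger_gap: 29.2
grip_force: 35.9
```

Contact at 10.7 N, so I release and go up.

Emit:
apply_moves(
  rows=[
    [0,0,0,0,0,0],
    [0,0,0,0,0,0],
    [0,0,0,0,0,0],
    [0,0,-20,0,0,0],
    [0,0,-50,0,0,0],
  ],
  fingers=60,
)

```text
time: 7.88
tool_pos: [596.7, 299.4, 145.1]
tcp_rot: [179.9, 0.3, -0.0]
ft_force: [0.7, 0.5, 0.2]
finger_gap: 59.9
grip_force: 0.0
```

Emit:
apply_moves(
  rows=[
    [0,30,-50,0,0,0],
    [0,60,-20,0,0,0],
    [0,60,0,0,0,0],
    [0,60,0,0,0,0],
    [0,60,0,0,0,0],
  ],
)

```text
time: 8.5
tool_pos: [598.8, 29.1, 218.6]
tcp_rot: [180.0, -0.1, 0.0]
ft_force: [1.6, 0.2, -0.4]
finger_gap: 59.8
grip_force: 0.0
```

Run:
```python
from m import *
b,_=eyes.snapshot('scene'); a,_=eyes.snapshot('top');cv2.imwrite('pics/p3.png',np.hstack([cv2.resize(a[150:330,120:360],(400,300)),b[90:390,240:640]])[:,:,::-1])
```

```text
(no output)
```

View pics/p3.png

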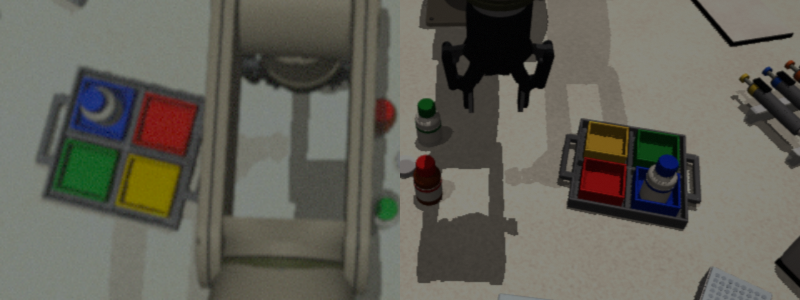

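The blue bottle stands in the blue bin. I check its height by depth while heading for the red one.

Emit:
apply_moves(
  rows=[
    [-2,60,0,0,0,0],
    [-2,60,0,0,0,0],
    [-2,60,0,0,0,0],
    [-2,60,0,0,0,0],
    [-2,60,0,0,0,0],
  ],
)

```text
time: 9.22
tool_pos: [589.0, -270.5, 218.4]
tcp_rot: [180.0, -0.1, 0.0]
ft_force: [1.2, -0.2, 0.5]
finger_gap: 59.7
grip_force: 0.0
```

Emit:
apply_moves(
  rows=[
    [0,30,20,0,0,0],
    [0,14,20,0,0,0],
    [0,0,15,0,0,0],
    [0,0,10,0,0,0],
    [0,0,0,0,0,0],
  ],
)

```text
time: 9.85
tool_pos: [588.5, -311.2, 150.5]
tcp_rot: [-179.9, 0.1, 0.1]
ft_force: [-1.1, 0.2, 0.3]
finger_gap: 60.1
grip_force: 0.0
```

```bash
cat > w.py <<'E'
from m import *
import sys
from scipy.spatial.transform import Rotation as R
q=np.mean([(eyes.snapshot('wrist'),sense()['tool_pos'])[1] for _ in range(3)],0)
s=sense(); p,d=eyes.snapshot('wrist'); c=eyes.get_calibration('wrist'); M=np.array(c['mount']);K=np.array(c['intrinsics'])
print('tcp',q.round(1),s['tcp_rot'].round(1))
n,l,st,ce=cv2.connectedComponentsWithStats(hue(p)[sys.argv[1]].astype(np.uint8))
for i in range(1,n):
    if st[i,4]<300: continue
    v,u=np.nonzero((l==i)&(d>0)); z=d[v,u]; P=np.stack([(u-K[0,2])*z/K[0,0],(v-K[1,2])*z/K[1,1],z,0*z+1])
    W=(R.from_euler('xyz',s['tcp_rot'],degrees=True).as_matrix()@(M@P)[:3]).T+q
    t=W[W[:,2]>np.percentile(W[:,2],95)-5]; print('wrist',ce[i].round(),((t.min(0)+t.max(0))/2).round(1),t.mean(0).round(1),np.ptp(t,axis=0).round())
p,d=eyes.snapshot('top')
for c,m in hue(p).items():
    m=m.copy(); m[:,:140]=0; m[:,260:]=0; W=world('top',d,m); t=W[(W[:,2]>80)&(W[:,2]<120)&(W[:,0]<680)]
    if len(t)>20: print('top',c,t.mean(0).round(1),np.percentile(t[:,2],95).round(),len(t),np.ptp(t,axis=0).round())
E
python3 w.py red
```

```text
tcp [ 589.1 -312.1  152.1] [ 1.8e+02 -1.0e-01  0.0e+00]
wrist [320. 254.] [ 590.2 -314.3   90.8] [ 590.4 -314.3   91.5] [30. 31.  6.]
top blue [597.8 299.1  99.9] 105.0 151 [29. 31. 21.]
```

Emit:
apply_moves(
  rows=[
    [0,3,20,0,0,0],
    [0,0,25,0,0,0],
    [0,0,23,0,0,0],
    [0,0,15,0,0,0],
    [0,0,0,0,0,0],
  ],
)

```text
time: 10.72
tool_pos: [587.3, -315.4, 66.2]
tcp_rot: [-179.9, 0.2, -0.0]
ft_force: [-0.9, 0.0, 0.2]
finger_gap: 59.9
grip_force: 0.0
```

Emit:
apply_moves(
  rows=[
    [0,0,0,0,0,0],
    [0,0,0,0,0,0],
    [0,0,0,0,0,0],
    [0,0,0,0,0,0],
    [0,0,0,0,0,0],
  ],
  fingers=22,
)

```text
time: 11.35
tool_pos: [589.5, -316.6, 70.1]
tcp_rot: [179.9, -0.1, -0.0]
ft_force: [0.2, 0.7, 5.9]
finger_gap: 28.6
grip_force: 35.1
```

Emit:
apply_moves(
  rows=[
    [0,0,-15,0,0,0],
    [0,0,-35,0,0,0],
    [0,0,-40,0,0,0],
    [0,0,-40,0,0,0],
    [0,0,-20,0,0,0],
  ],
)

```text
time: 11.98
tool_pos: [589.5, -316.7, 222.3]
tcp_rot: [179.9, -0.2, -0.0]
ft_force: [-0.6, -1.1, -1.8]
finger_gap: 28.8
grip_force: 34.6
```

Emit:
apply_moves(
  rows=[
    [-1,-25,0,0,0,0],
    [-1,-45,0,0,0,0],
    [-1,-60,0,0,0,0],
    [-1,-60,0,0,0,0],
    [-1,-60,0,0,0,0],
  ],
)

```text
time: 12.6
tool_pos: [582.8, -64.2, 217.8]
tcp_rot: [-180.0, 0.1, -0.0]
ft_force: [0.9, 0.3, -1.0]
finger_gap: 28.8
grip_force: 34.7
```

Emit:
apply_moves(
  rows=[
    [-1,-60,0,0,0,0],
    [-1,-60,0,0,0,0],
    [-1,-60,0,0,0,0],
    [-1,-60,0,0,0,0],
    [-1,-40,0,0,0,0],
  ],
)

```text
time: 13.22
tool_pos: [577.6, 216.6, 217.8]
tcp_rot: [-180.0, 0.1, 0.1]
ft_force: [0.2, -0.7, -1.2]
finger_gap: 28.8
grip_force: 34.7
```

```bash
python3 w.py red
```

```text
tcp [577.3 218.2 217.6] [1.8e+02 1.0e-01 2.0e-01]
wrist [313. 203.] [584.8 220.7  96.8] [592.7 221.   36.1] [ 71.  86. 132.]
wrist [314. 313.] [578.  219.6 238.6] [579.2 219.7 239.5] [31. 29.  6.]
top blue [587.5 303.7 100.4] 104.0 21 [11. 22. 14.]
```

Emit:
apply_moves(
  rows=[
    [1,0,25,0,0,0],
    [0,0,45,0,0,0],
    [0,0,35,0,0,0],
    [0,0,20,0,0,0],
    [0,0,9,0,0,0],
  ],
)

```text
time: 14.1
tool_pos: [579.5, 212.8, 83.6]
tcp_rot: [180.0, 0.1, -0.1]
ft_force: [-0.5, -0.4, -0.5]
finger_gap: 28.7
grip_force: 34.8
```

Emit:
apply_moves(
  rows=[
    [0,0,2,0,0,0],
    [0,0,2,0,0,0],
    [0,0,1,0,0,0],
    [0,0,1,0,0,0],
    [0,0,0,0,0,0],
  ],
)

```text
time: 14.72
tool_pos: [580.1, 214.2, 79.2]
tcp_rot: [-180.0, -0.1, -0.0]
ft_force: [0.1, 0.6, 1.7]
finger_gap: 29.0
grip_force: 35.0
```

Emit:
apply_moves(
  rows=[
    [0,0,0.4,0,0,0],
    [0,0,0.4,0,0,0],
    [0,0,0.2,0,0,0],
    [0,0,0,0,0,0],
    [0,0,0,0,0,0],
  ],
)

```text
time: 15.35
tool_pos: [580.5, 214.2, 79.1]
tcp_rot: [-180.0, -0.1, -0.0]
ft_force: [-1.9, 0.1, 8.7]
finger_gap: 29.0
grip_force: 35.7
```

Contact. I release, rise and go to the yellow bottle.

Emit:
apply_moves(
  rows=[
    [0,0,0,0,0,0],
    [0,0,0,0,0,0],
    [0,0,0,0,0,0],
    [0,0,-20,0,0,0],
    [0,0,-50,0,0,0],
  ],
  fingers=60,
)

```text
time: 15.98
tool_pos: [577.6, 213.3, 146.2]
tcp_rot: [179.9, 0.3, -0.0]
ft_force: [0.5, 0.6, 0.0]
finger_gap: 59.8
grip_force: 0.0
```

Emit:
apply_moves(
  rows=[
    [2,30,-50,0,0,0],
    [2,60,-20,0,0,0],
    [2,60,0,0,0,0],
    [2,60,0,0,0,0],
    [2,60,0,0,0,0],
  ],
)

```text
time: 16.6
tool_pos: [589.8, -57.2, 219.4]
tcp_rot: [180.0, -0.1, 0.0]
ft_force: [0.5, -0.5, -0.2]
finger_gap: 60.0
grip_force: 0.0
```

Emit:
apply_moves(
  rows=[
    [2,60,0,0,0,0],
    [2,50,0,0,0,0],
    [0,20,25,0,0,0],
    [0,0,25,0,0,0],
    [0,0,15,0,0,0],
  ],
)

```text
time: 17.23
tool_pos: [593.3, -185.6, 152.2]
tcp_rot: [-180.0, 0.0, -0.1]
ft_force: [-1.4, -0.6, -0.1]
finger_gap: 60.2
grip_force: 0.0
```

```bash
python3 w.py yellow
```

```text
tcp [ 592.8 -184.8  151.1] [-180.    0.    0.]
wrist [314. 251.] [ 594.5 -183.8   90. ] [ 595.7 -183.5   90.7] [32. 31.  6.]
top blue [597.5 298.9  99.9] 105.0 153 [30. 30. 22.]
top red [579.  213.  100.3] 104.0 145 [27. 29. 18.]
```

Emit:
apply_moves(
  rows=[
    [1,0,20,0,0,0],
    [0,0,25,0,0,0],
    [0,0,23,0,0,0],
    [0,0,14,0,0,0],
    [0,0,0,0,0,0],
  ],
)

```text
time: 18.1
tool_pos: [593.6, -184.8, 68.6]
tcp_rot: [-179.9, 0.1, -0.0]
ft_force: [0.1, -0.4, 0.5]
finger_gap: 59.9
grip_force: 0.0
```

Emit:
apply_moves(
  rows=[
    [0,0,0,0,0,0],
    [0,0,0,0,0,0],
    [0,0,0,0,0,0],
    [0,0,0,0,0,0],
    [0,0,0,0,0,0],
  ],
  fingers=22,
)

```text
time: 18.73
tool_pos: [595.6, -185.7, 71.8]
tcp_rot: [180.0, -0.1, -0.0]
ft_force: [-0.7, -0.1, 6.6]
finger_gap: 28.8
grip_force: 35.0
```

Emit:
apply_moves(
  rows=[
    [0,0,-15,0,0,0],
    [0,0,-35,0,0,0],
    [0,0,-40,0,0,0],
    [0,0,-40,0,0,0],
    [0,0,-20,0,0,0],
  ],
)

```text
time: 19.35
tool_pos: [595.6, -185.8, 224.0]
tcp_rot: [179.9, -0.2, -0.0]
ft_force: [0.6, -0.2, -1.1]
finger_gap: 29.1
grip_force: 34.6
```

Emit:
apply_moves(
  rows=[
    [-7,-25,0,0,0,0],
    [-11,-45,0,0,0,0],
    [-13,-55,0,0,0,0],
    [-13,-55,0,0,0,0],
    [-12,-50,0,0,0,0],
  ],
)

```text
time: 19.98
tool_pos: [537.5, 46.4, 219.6]
tcp_rot: [-180.0, 0.1, -0.0]
ft_force: [0.3, 0.2, -1.3]
finger_gap: 28.6
grip_force: 34.7
```

Emit:
apply_moves(
  rows=[
    [-12,-50,0,0,0,0],
    [-12,-50,0,0,0,0],
    [-11,-45,0,0,0,0],
    [-8,-30,0,0,0,0],
    [-4,-18,0,0,0,0],
  ],
)

```text
time: 20.6
tool_pos: [490.8, 238.9, 219.7]
tcp_rot: [180.0, 0.1, 0.1]
ft_force: [-0.3, -0.2, -0.4]
finger_gap: 28.7
grip_force: 34.7
```

Emit:
apply_moves(
  rows=[
    [0,0,25,0,0,0],
    [0,0,45,0,0,0],
    [0,0,35,0,0,0],
    [0,0,20,0,0,0],
    [0,0,9,0,0,0],
  ],
)

```text
time: 21.22
tool_pos: [490.7, 236.7, 84.4]
tcp_rot: [179.9, 0.2, -0.1]
ft_force: [0.3, 0.4, -0.6]
finger_gap: 28.5
grip_force: 34.7
```

Emit:
apply_moves(
  rows=[
    [0,0,2,0,0,0],
    [0,0,2,0,0,0],
    [0,0,1,0,0,0],
    [0,0,1,0,0,0],
    [0,0,0,0,0,0],
  ],
)

```text
time: 21.85
tool_pos: [492.0, 237.9, 80.8]
tcp_rot: [-180.0, -0.0, -0.0]
ft_force: [0.8, 0.4, 1.8]
finger_gap: 28.7
grip_force: 34.9
```

Emit:
apply_moves(
  rows=[
    [0,0,0.4,0,0,0],
    [0,0,0.4,0,0,0],
    [0,0,0.2,0,0,0],
    [0,0,0,0,0,0],
    [0,0,0,0,0,0],
  ],
)

```text
time: 22.48
tool_pos: [492.5, 238.0, 80.8]
tcp_rot: [-180.0, -0.1, -0.0]
ft_force: [-1.9, -1.7, 8.6]
finger_gap: 28.4
grip_force: 35.6
```

Emit:
apply_moves(
  rows=[
    [0,0,0,0,0,0],
    [0,0,0,0,0,0],
    [0,0,0,0,0,0],
    [0,0,-20,0,0,0],
    [0,0,-50,0,0,0],
  ],
  fingers=60,
)

```text
time: 23.1
tool_pos: [489.2, 236.7, 146.7]
tcp_rot: [179.9, 0.4, -0.0]
ft_force: [1.1, -0.1, 1.2]
finger_gap: 60.1
grip_force: 0.0
```

Emit:
apply_moves(
  rows=[
    [-6,30,-50,0,0,0],
    [-8,60,-20,0,0,0],
    [-8,60,0,0,0,0],
    [-8,60,0,0,0,0],
    [-7,60,0,0,0,0],
  ],
)

```text
time: 23.72
tool_pos: [454.2, -32.8, 219.0]
tcp_rot: [180.0, -0.0, 0.0]
ft_force: [0.8, -0.3, 0.2]
finger_gap: 59.9
grip_force: 0.0
```

Emit:
apply_moves(
  rows=[
    [0,40,0,0,0,0],
    [0,12,20,0,0,0],
    [0,0,25,0,0,0],
    [0,0,20,0,0,0],
    [0,0,0,0,0,0],
  ],
)

```text
time: 24.35
tool_pos: [453.3, -82.8, 152.0]
tcp_rot: [-179.9, 0.2, -0.0]
ft_force: [0.2, 1.0, 1.1]
finger_gap: 60.4
grip_force: 0.0
```

```bash
python3 w.py green
```

```text
tcp [454.8 -83.1 154.3] [ 1.8e+02 -1.0e-01 -0.0e+00]
wrist [314. 255.] [455.6 -81.8  90.8] [455.7 -81.7  91.5] [29. 29.  5.]
top blue [597.8 299.   99.7] 104.0 151 [30. 31. 16.]
top red [578.8 213.1 100.2] 105.0 148 [28. 31. 18.]
top yellow [490.6 237.   99.6] 105.0 158 [29. 31. 25.]
```

Three are in place. Green: down 85 mm and grip.

Emit:
apply_moves(
  rows=[
    [0,0,20,0,0,0],
    [0,0,25,0,0,0],
    [0,0,24,0,0,0],
    [0,0,15,0,0,0],
    [0,0,0,0,0,0],
  ],
)

```text
time: 25.22
tool_pos: [454.2, -82.9, 69.3]
tcp_rot: [-180.0, 0.1, -0.0]
ft_force: [0.2, 0.6, -0.2]
finger_gap: 59.8
grip_force: 0.0
```

Emit:
apply_moves(
  rows=[
    [0,0,0,0,0,0],
    [0,0,0,0,0,0],
    [0,0,0,0,0,0],
    [0,0,0,0,0,0],
    [0,0,0,0,0,0],
  ],
  fingers=22,
)

```text
time: 25.85
tool_pos: [455.8, -83.4, 71.3]
tcp_rot: [180.0, -0.1, -0.0]
ft_force: [-0.7, 0.8, 6.7]
finger_gap: 28.7
grip_force: 34.6
```

Emit:
apply_moves(
  rows=[
    [0,0,-15,0,0,0],
    [0,0,-35,0,0,0],
    [0,0,-40,0,0,0],
    [0,0,-40,0,0,0],
    [0,0,-20,0,0,0],
  ],
)

```text
time: 26.48
tool_pos: [455.7, -83.4, 223.7]
tcp_rot: [179.9, -0.2, -0.0]
ft_force: [-0.2, -0.1, -1.6]
finger_gap: 28.8
grip_force: 35.0
```

Emit:
apply_moves(
  rows=[
    [5,-25,0,0,0,0],
    [6,-45,0,0,0,0],
    [6,-50,0,0,0,0],
    [6,-50,0,0,0,0],
    [6,-50,0,0,0,0],
  ],
)

```text
time: 27.1
tool_pos: [483.8, 138.5, 221.0]
tcp_rot: [-180.0, -0.0, -0.0]
ft_force: [0.2, -0.1, -0.5]
finger_gap: 28.5
grip_force: 35.0
```

Emit:
apply_moves(
  rows=[
    [6,-50,0,0,0,0],
    [6,-50,0,0,0,0],
    [6,-40,0,0,0,0],
    [6,-30,0,0,0,0],
    [5,-16,0,0,0,0],
  ],
)

```text
time: 27.72
tool_pos: [512.7, 324.3, 220.4]
tcp_rot: [-180.0, 0.0, 0.1]
ft_force: [-0.3, -0.6, -0.7]
finger_gap: 28.8
grip_force: 35.0
```

Emit:
apply_moves(
  rows=[
    [0,0,25,0,0,0],
    [0,0,45,0,0,0],
    [0,0,35,0,0,0],
    [0,0,20,0,0,0],
    [0,0,9,0,0,0],
  ],
)

```text
time: 28.35
tool_pos: [512.7, 322.3, 85.3]
tcp_rot: [180.0, 0.1, -0.0]
ft_force: [0.9, 0.3, -0.6]
finger_gap: 28.7
grip_force: 35.1
```

Emit:
apply_moves(
  rows=[
    [0,0,2,0,0,0],
    [0,0,2,0,0,0],
    [0,0,1,0,0,0],
    [0,0,1,0,0,0],
    [0,0,0,0,0,0],
  ],
)

```text
time: 28.98
tool_pos: [513.2, 323.0, 80.4]
tcp_rot: [-180.0, -0.0, -0.0]
ft_force: [0.4, -0.1, -0.4]
finger_gap: 28.6
grip_force: 35.2
```

Emit:
apply_moves(
  rows=[
    [0,0,0.4,0,0,0],
    [0,0,0.4,0,0,0],
    [0,0,0.2,0,0,0],
    [0,0,0,0,0,0],
    [0,0,0,0,0,0],
  ],
)

```text
time: 29.6
tool_pos: [513.6, 323.1, 80.4]
tcp_rot: [-180.0, -0.1, -0.0]
ft_force: [-2.6, -1.4, 8.1]
finger_gap: 28.9
grip_force: 35.9
```

Contact. I release, rise, move clear and check.

Emit:
apply_moves(
  rows=[
    [0,0,0,0,0,0],
    [0,0,0,0,0,0],
    [0,0,0,0,0,0],
    [0,0,-20,0,0,0],
    [0,0,-50,0,0,0],
  ],
  fingers=60,
)

```text
time: 30.22
tool_pos: [511.0, 321.8, 147.6]
tcp_rot: [179.9, 0.3, -0.0]
ft_force: [-0.7, -0.4, -0.2]
finger_gap: 60.0
grip_force: 0.0
```

Emit:
apply_moves(
  rows=[
    [0,0,-50,0,0,0],
    [0,40,-40,0,0,0],
    [0,60,0,0,0,0],
    [0,60,0,0,0,0],
    [0,60,0,0,0,0],
  ],
)

```text
time: 30.85
tool_pos: [512.9, 101.2, 240.9]
tcp_rot: [-180.0, -0.1, 0.0]
ft_force: [1.2, -0.6, 0.1]
finger_gap: 60.0
grip_force: 0.0
```

Emit:
apply_moves(
  rows=[
    [0,60,0,0,0,0],
    [0,50,0,0,0,0],
    [0,0,0,0,0,0],
    [0,0,0,0,0,0],
    [0,0,0,0,0,0],
  ],
)

```text
time: 31.48
tool_pos: [512.9, -6.0, 239.4]
tcp_rot: [-180.0, -0.0, 0.1]
ft_force: [0.7, 0.0, 0.0]
finger_gap: 60.2
grip_force: 0.0
```

```bash
python3 w.py green; python3 -c "
from h import *
save('scene','end.png')"
```

```text
tcp [512.8  -6.  239.1] [-1.8e+02  0.0e+00  1.0e-01]
wrist [ 22. 204.] [519.1 277.1  64.2] [525.4 291.9  35.4] [54. 69. 62.]
top blue [597.5 299.1  99.5] 104.0 152 [30. 33. 18.]
top red [578.7 213.  100.4] 105.0 150 [28. 31. 16.]
top yellow [490.4 236.7  99.8] 105.0 160 [29. 30. 26.]
top green [512.6 321.1 100.2] 104.0 145 [27. 29. 14.]
```

View pics/end.png

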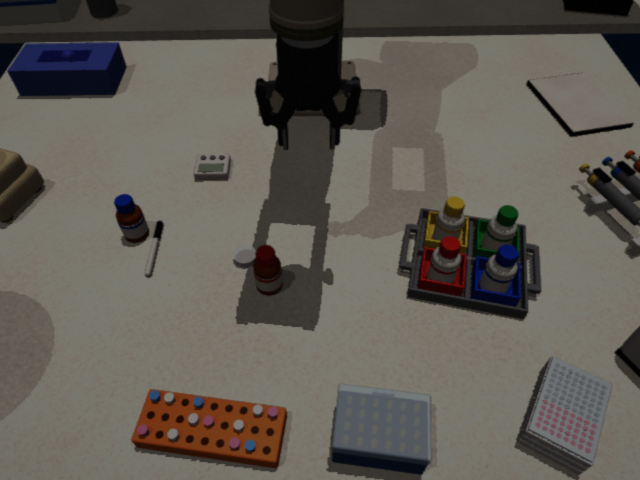

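All four white bottles stand upright in their own bins, at (452,225), (502,230), (445,262) and (502,272). The ambers are untouched at (130,218) and (267,270).

```bash
python3 -c "
from bench import job
print(job.hand_in())"
```

```text
the job is handed in; nothing more can be done
None
```

The job is handed in: all four white bottles stand upright in the bins matching their caps, both amber bottles are still standing where they were, and it took about 32 s of the 128 s allowed.

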